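# Raise the sprung prop and bed a brittle ceramic backing bar

### The job

First pull the telescopic prop of the stand up until its sprung button pops out through the hole, so that it stays up, level with the fixed rest beside it. Then draw the longer of the two white ceramic bars out of the holder by its protruding end, lay it on the rubber mat and let go, take it again by its middle and lay it across the rest and the prop, groove up as it is, centred and in line with them. The bars are brittle: hold the long one with no more than about 40 N of grip, never drop or bang it, and leave the short bar, the spray can, the welding square and the square-tube offcut where they are.

Things in the scene. Friction and masses are not known exactly. Their poses are not given: they have to be found in the camera images.
- bar: the LONG white ceramic bar, brittle (grip at most about 40 N), 180 x 30 x 16 mm thick, 0.12 to 0.20 kg, a groove 8 wide and 6 deep along its top. Origin: centre of its underside; x along its length, z up. At the start flat in either pigeonhole of the holder, underside 10 mm above the table, 85 to 105 mm of it standing out on the holder's -x side. Held loosely by its end it droops
- short_bar: the SHORT white ceramic bar, same section, only 120 mm long, in the other pigeonhole; to be left alone. Origin: centre of its underside, x along its length
- holder: blue steel holder fixed to the table, 100 (x) x 180 (y) x 47 mm high, origin: centre of its underside. Two pigeonholes at y = -50 and +50 mm, 65 wide, 33 high, floor 10 mm above the table, closed above and behind, open on the -x face, 50 mm from the origin. Draw a bar out straight along -x until its back end is past that face before lifting
- mat: black rubber mat fixed flat on the table, 200 (x) x 120 (y) x 6 mm, origin at the centre of its underside; lay the bar here, its middle near the mat's middle, any direction
- stand: fixed steel stand: base plate 240 (x) x 90 (y) x 12 mm, origin: centre of its underside. At x = -65 mm the fixed rest, a post with a flat head 36 (x) x 44 (y) mm, top 170 mm above the table. At x = +65 mm the prop: a grey tube 36 mm square, top 95 mm above the table, with an inner tube sliding up out of it under a like head
- prop (a joint): how far the inner tube of the prop is pulled up (m): 0 to 0.018 at the start, where it stays by friction (about 6 N, plus 3 N of weight). Near 0.045 the button pops out and locks it within about 2 mm both ways; more pull then only loads the button
- button (a joint): how far the 14 mm sprung brass button of the prop sticks out (m): about 0 while it is inside the tube, about 0.008 when it has popped out through the 18 mm hole in the +x side of the grey tube, 72 mm above the table
- prop_top (a point): centre of the flat top of the prop's head, a steel block 36 (stand's x) x 44 (stand's y) x 22 mm high; grip it across its 44 mm from above and pull straight up. 125 mm above the table plus the prop's joint value
- seat (a point): the point midway between rest and prop heads, at the height of the rest's top (170 mm above the table), axes as the stand's: where the centre of the bar's underside belongs, bar along x (either way round). Between the heads, 94 mm apart, it is open below for the fingers
- offcut: bystander: steel square tube offcut 170 x 40 x 40 mm lying beyond the stand, origin under its centre
- can: bystander: spray can 64 mm across, 170 mm high, origin under its centre
- square: bystander: black steel welding square about 85 x 22 x 87 mm high, origin under its centre

How it is judged:
By the outcome, as a careful person would: the job done as asked, in the order asked, and still so for the second after the job is handed in, with the robot touching nothing.
It also fails if it takes over 64 s, if anything falls off the work surface, if the arm or the gripper's body presses on something with over 40 N, if the wrist force passes 120 N, or if a joint passes its speed limit or range.

### The arm

A 7-joint arm with a two-finger parallel gripper is mounted at the origin on the work surface. World frame = base frame: x ahead of the robot, y to its left, z up, the work surface at z = 0. Lengths are in mm, angles in rad, forces in N, time in s.
With the tool pointing down it reaches from about 425 to 925 mm from the base axis. Payload 6.8 kg.
Tool frame: the origin (TCP) lies at the very end of the fingers, on their centre line; the grasp point (between the pads) lies 19 mm behind it; z points along the fingers, y is the line along which they close (so a half turn about z gives the same grasp; the last joint's range is limited). The gripper opens to 85 mm and grips with 20 to 120 N. Pads are 22 mm wide; open, the fingers measure 114 mm over their backs; the gripper's body (76 mm by 85 mm) begins 54 mm behind the grasp point. The pads swing forward as they close: fully open they stand 13 mm farther back than shut.
Start: joints at [1.051, 0.477, 0.022, 1.555, -0.011, 1.109, -0.083], TCP at [270.186, -618.585, 231.308] pointing down, gripper open.
Joint ranges: [-2.96, 2.96], [-0.34, 2.1], [-1.41, 1.46], [0.24, 2.44], [-1.37, 4.51], [0.17, 1.92], [-2.96, 2.96]. Speed limits (rad/s): [2.39, 2.39, 3.14, 3.14, 3.14, 3.14, 3.14].

### API

Orientations are given as a unit quaternion [w, x, y, z].
In Python, from cell import robot, camrig, job, read_state gives the robot as it stands (robot), with the cameras (camrig), the readings as plain functions and the job (job).
- The arm moves only by the shell command python3 drive.py FILE [FORCE], which reads ROWS from the file FILE. ROWS is a JSON object whose key "offsets" holds a list of rows, 1 to 20 of them, each of 5 numbers: the finger opening in mm, then dx, dy, dz in mm, then a turn about the tool's z in rad; each row shifts and turns the commanded pose from where the row before left it, along the tool's axes as they then stand; what a row does not reach is not made up. A row lasts 1/12 s, in which the tool goes at most 41.7 mm and 0.125 rad, less where a joint would pass 70% of its speed; a pose out of reach is approached as far as the arm can. The fingers move at their own pace and stop on an object; FORCE is the grip in N (left out, the last holds). Time passes only in rows, so rows that do not move let the fingers close. It prints the time, the measured TCP pose, the force, the opening and the grip force at its end. Input that does not fit is refused with a message, and nothing moves.
- read_state(): the state, without advancing time (a new reading comes with each control period).
- camrig.camera(name): name is "scene" or "top" or "wrist"; returns a dict with "image" (384x512x3 uint8, red, green, blue), "range_z" (384x512 float32, mm along the optical axis (not along the pixel's ray), 0 where there is no reading), "fovy" (degrees; the focal length in pixels is half the picture's height over the tangent of half this angle, whatever the lens; pixels are square), "cx", "cy" (the principal point, pixels), "xyz" and "rotation" of the camera in the world. Camera axes: x right, y down, z forward; pixel columns grow to the right and rows downward; lengths in mm; the calibration is good to about 2 mm. A picture is of the moment at which its call begins.
- job.job_done(): hands the job in; it is judged then, once.
The state is a dict: "time_s": time; "joint_pos": joint angles; "joint_velocities": joint speeds; "tau": joint torques, N m; "tcp_pos": TCP position; "eef_rot": TCP orientation; "wrist_force": force on the tool from outside, world axes, zero at the start; "moment": the same for the moment, N m; "width": finger opening in mm; "grip_force": force on a finger pad.
Only numpy, scipy, OpenCV 4.12 (cv2) and the standard library are available. Lean on these libraries where they do the work, as an engineer would, in place of code of your own. Each camera call takes 0.05 s, during which the arm holds its last target. There are 200 camera calls.

## Working session

There is one attempt and no reset: what is moved stays moved. The work goes in short steps, Python scripts to look and compute and a shell command to move; the robot and the scene stay as the last step left them, time stands still between calls to the robot, and variables do not carry over. Pictures are saved under pics/ and viewed, at most 10 in all, crops included, and the job is handed in when it is done.

```bash
ls; mkdir -p pics
cat > h.py <<'E'
import numpy as np, cv2
from cell import robot, camrig, job, read_state
def snap(n):
    c=camrig.camera(n); np.savez(''+n+'.npz',**c); return c
def load(n): return dict(np.load(''+n+'.npz'))
def cloud(c):
    h,w=c['range_z'].shape; f=h/2/np.tan(np.radians(float(c['fovy']))/2)
    v,u=np.mgrid[0:h,0:w]; z=c['range_z']
    p=np.stack([(u-c['cx'])*z/f,(v-c['cy'])*z/f,z],-1)
    R=np.array(c['rotation']).reshape(3,3)
    return p@R.T+np.array(c['xyz'])
def save(c,name,s=1.5,box=None):
    im=c['image'][...,::-1]
    if box: im=im[box[1]:box[3],box[0]:box[2]]
    cv2.imwrite('pics/'+name,cv2.resize(im,None,fx=s,fy=s,interpolation=cv2.INTER_CUBIC))
E
python3 - <<'E'
from h import *
for n in('top','scene'):
    c=snap(n); save(c,n+'0.png'); print(n,c['fovy'],c['cx'],c['cy'],c['xyz'],c['rotation'])
s=read_state(); print(s)
E
```

```text
cell.py
drive.py
pics
top 55.25515561100389 245.8033057031537 192.3949590045001 [522.63649771  36.73864998 947.80740845] [ 0.02905003 -0.7018906   0.71078797 -0.03586284]
scene 46.09552727337262 256.8452735085666 195.6094808854976 [1040.99702515  566.62046611  812.81724006] [-0.13549669  0.30219191  0.86856853 -0.36865893]
{'time_s': 0.1, 'joint_pos': array([ 1.05091482,  0.47776489,  0.02233263,  1.55632809, -0.01148169,
        1.10926181, -0.08305865]), 'joint_velocities': array([ 0.00024221, -0.00109094,  0.00041184, -0.00036113,  0.00113531,
        0.00042036, -0.00150026]), 'tau': array([ 5.13273131e-03, -5.97752237e+01,  1.61388081e+00, -2.81953382e+01,
        1.27750420e-02,  5.01023591e-03, -4.52162254e-06]), 'tcp_pos': array([ 269.95110473, -618.11018505,  230.40125422]), 'eef_rot': array([-7.83706213e-04,  9.78870897e-01,  2.04477628e-01, -2.30827643e-04]), 'wrist_force': array([0.97497471, 0.1969391 , 0.31336122]), 'moment': array([-0.00865722,  0.02827371,  0.00854378]), 'grip_force': 0.0, 'width': 85.99973051378225}
```

View pics/top0.png

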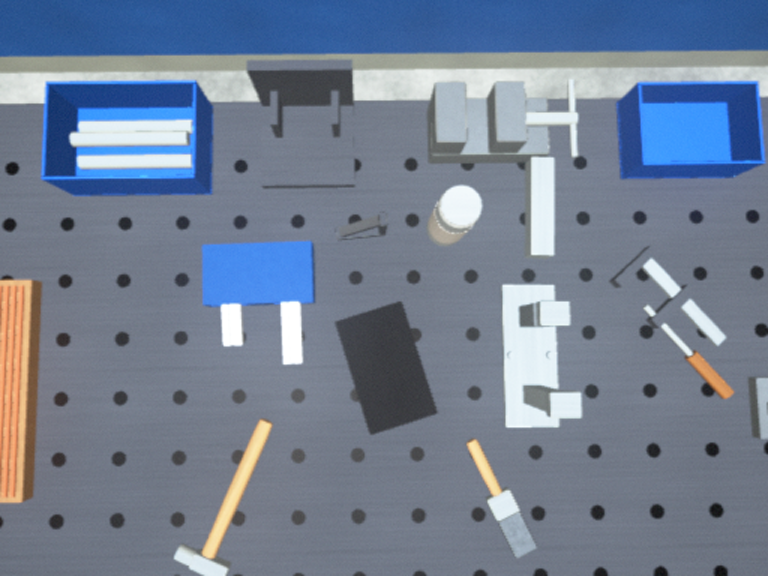

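View pics/scene0.png

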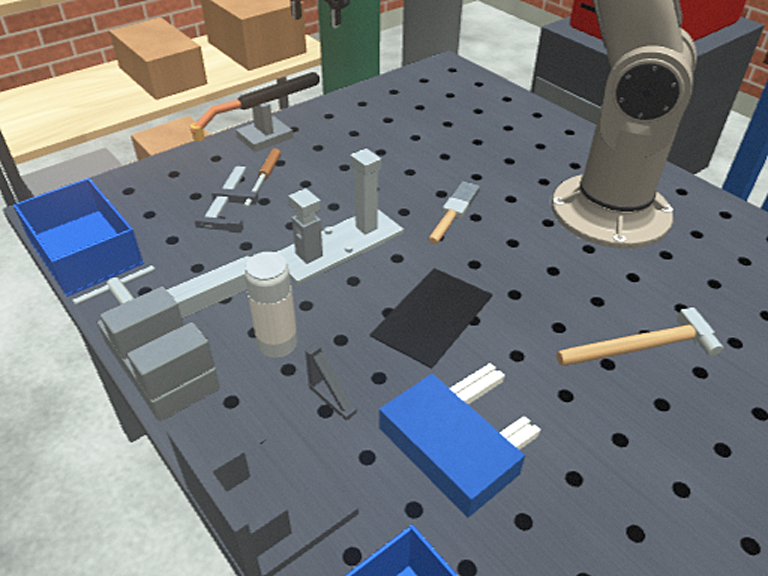

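The top picture has image up = +x and left = +y. In it are the holder at (258,272), the long bar (farther out) at (291,333) and the mat at (387,368). The stand has its prop head at (553,313), its rest head at (565,404), and the can sits at (461,207). The scene picture shows the same layout, with the prop head lower than the rest.

```bash
cat >> h.py <<'E'
from scipy.spatial.transform import Rotation as Ro
def cloud(c):
    h,w=c['range_z'].shape; f=h/2/np.tan(np.radians(float(c['fovy']))/2)
    v,u=np.mgrid[0:h,0:w]; z=c['range_z']
    p=np.stack([(u-c['cx'])*z/f,(v-c['cy'])*z/f,z],-1)
    q=np.array(c['rotation'])
    P=p@Ro.from_quat(q[[1,2,3,0]]).as_matrix().T+np.array(c['xyz'])
    P[z==0]=np.nan
    return P
def rect(P,lab,box,zlo,zhi,cond=None):
    """minimum-area rectangle of points in pixel box (u0,v0,u1,v1) with height range"""
    m=np.zeros(P.shape[:2],bool); m[box[1]:box[3],box[0]:box[2]]=1
    m&=(P[...,2]>zlo)&(P[...,2]<zhi)
    if cond is not None: m&=cond
    q=P[m]; r=cv2.minAreaRect(q[:,:2].astype(np.float32))
    print(lab,len(q),'c',np.round(r[0],1),'sz',np.round(r[1],1),'ang',round(r[2],1),'z',np.round(np.median(q[:,2]),1))
    return r,q
E
python3 - <<'E'
from h import *
c=load('top'); P=cloud(c); im=c['image'].astype(int)
print('table',[np.round(P[v,u],1) for u,v in((200,320),(280,330),(100,160))])
rect(P,'rest',(355,250,395,285),155,180)
rect(P,'prop',(350,193,387,225),112,160)
rect(P,'base',(325,180,390,290),8,16)
rect(P,'holder',(125,150,220,210),40,55)
W=im.min(-1)>170
rect(P,'long',(180,195,210,250),15,35,W)
rect(P,'short',(140,195,170,240),15,35,W)
rect(P,'mat',(215,195,300,295),-5,15,im.max(-1)<45)
rect(P,'can',(280,115,330,170),155,185)
rect(P,'offcut',(345,100,375,175),30,48)
rect(P,'square',(215,135,260,165),20,100)
E
```

```text
table [array([ 2.894e+02,  1.463e+02, -1.000e-01]), array([261.8, -54.4,  -0.8]), array([699.4, 406.2,  -0.7])]
rest 405 c [ 428.5 -242.9] sz [45.1 35.5] ang 89.4 z 170.1
prop 358 c [ 558.2 -243.7] sz [44.9 33.8] ang 88.9 z 139.8
base 2506 c [ 492.9 -243.6] sz [ 91.7 238.3] ang 89.5 z 12.5
holder 2951 c [634.7 211.3] sz [100.6 179.2] ang 1.3 z 47.6
long 436 c [536.  159.4] sz [102.3  30.6] ang 1.6 z 20.6
short 301 c [550.2 259.6] sz [67.7 30.8] ang 1.1 z 20.9
mat 0 c [0. 0.] sz [0. 0.] ang 0.0 z nan
can 660 c [ 712.3 -104.8] sz [61.7 59.5] ang 86.6 z 170.4
offcut 1111 c [ 748. -258.] sz [178.8  59.8] ang 0.8 z 40.5
square 267 c [711.3  38.1] sz [21.4 77.9] ang 2.5 z 59.8
  return _methods._mean(a, axis=axis, dtype=dtype,
  ret = ret.dtype.type(ret / rcount)
```

```bash
echo '{"offsets":[[85,0,0,-5,0.105],[85,0,0,-5,0.105],[85,0,0,-5,0.105],[85,0,0,-5,0.105],[85,0,0,0,0]]}' > mv.in && python3 drive.py mv.in
python3 - <<'E'
from h import *
c=load('top'); P=cloud(c)
R=Ro.from_quat(np.array(c['rotation'])[[1,2,3,0]]).as_matrix(); f=192/np.tan(np.radians(float(c['fovy']))/2)
q=[]
for u,v in((336,322),(402,303),(437,412),(371,433)):
    d=R@np.array([(u/1.5-c['cx'])/f,(v/1.5-c['cy'])/f,1]); o=c['xyz']; q.append((o+d*(6-o[2])/d[2])[:2])
q=np.array(q);print(q.round(1),q.mean(0),cv2.minAreaRect(q.astype(np.float32)))
E
cat >> h.py <<'E'
def st():
    s=read_state(); q=s['eef_rot']; M=Ro.from_quat(np.array(q)[[1,2,3,0]]).as_matrix()
    print('t',round(s['time_s'],2),'tcp',np.round(s['tcp_pos'],1),'yaw',round(np.degrees(np.arctan2(M[1,0],M[0,0])),2),'tilt',np.round(np.degrees(M[:2,2]),2),'w',round(s['width'],1),'g',round(s['grip_force'],1),'F',np.round(s['wrist_force'],1))
    return s,M
def togo(x,y,z,yaw=None):
    s,M=st(); d=M.T@(np.array([x,y,z])-s['tcp_pos']); a=np.degrees(np.arctan2(M[1,0],M[0,0]))
    print('tool d',np.round(d,1),'turn',None if yaw is None else round(-np.radians(yaw-a),3))
E
python3 -c "
from h import *
togo(558,-243.7,200,-0.6)"
echo '{"offsets":[[85,24,-32,0,0],[85,24,-32,0,0],[85,24,-32,0,0],[85,24,-32,0,0],[85,24,-32,0,0],[85,24,-32,0,0],[85,24,-32,0,0],[85,24,-32,0,0],[85,24,-32,0,0],[85,24,-32,0,0],[85,24,-32,10,0],[85,19.2,-26.5,20,0],[85,0,0,20,0],[85,0,0,0,0],[85,0,0,0,0]]}' > mv.in && python3 drive.py mv.in
python3 - <<'E'
from h import *
togo(558,-243.7,107,-0.6)
c=snap('wrist'); save(c,'w1.png'); P=cloud(c)
rect(P,'prop',(0,0,512,384),132,150)
rect(P,'rest',(0,0,512,384),162,178)
E
```

```text
time_s: 1.77
tcp_pos: [555.3, -242.5, 200.1]
eef_rot: [-0.0, 1.0, -0.003, -0.002]
wrist_force: [0.5, -0.2, 0.1]
width: 84.7
grip_force: 0.0
t 1.77 tcp [ 555.3 -242.5  200.1] yaw -0.34 tilt [-0.19  0.03] w 84.7 g 0.0 F [ 0.5 -0.2  0.1]
tool d [ 3.   1.2 93.1] turn 0.005
prop 3836 c [ 579.  -207.7] sz [289.6  99. ] ang 28.1 z 140.4
rest 6 c [ 683.6 -107.3] sz [3.1 0.5] ang 89.7 z 162.4
```

View pics/w1.png

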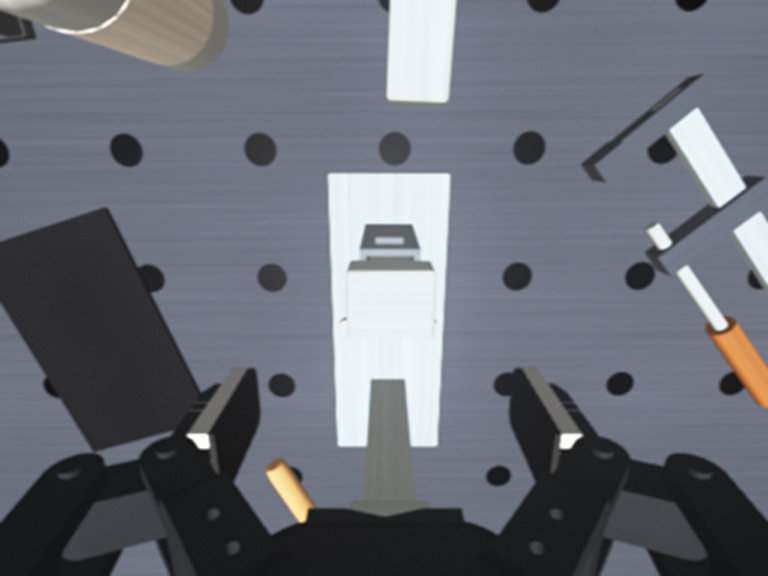

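The wrist picture shows the prop head's top at about (391,300), centred between the fingertips at (205,440) and (570,440). The button hole is on its far (+x) side.

```bash
echo '{"offsets":[[85,3,1,13,0.004],[85,0,0,16,0],[85,0,0,16,0],[85,0,0,16,0],[85,0,0,16,0],[85,0,0,16,0],[85,0,0,0,0],[85,0,0,0,0]]}' > mv.in && python3 drive.py mv.in
python3 - <<'E'
from h import *
togo(558,-243.7,107,-0.6)
P=cloud(load('wrist'))
rect(P,'prop',(225,170,295,235),132,150)
E
```

```text
time_s: 2.48
tcp_pos: [558.9, -244.5, 108.1]
eef_rot: [0.0, 1.0, -0.007, -0.0]
wrist_force: [-0.5, -0.6, 0.1]
width: 84.8
grip_force: 0.0
t 2.48 tcp [ 558.9 -244.5  108.1] yaw -0.78 tilt [-0.05 -0.01] w 84.8 g 0.0 F [-0.5 -0.6  0.1]
tool d [-0.9 -0.8  1.1] turn -0.003
prop 2765 c [ 558.5 -244.4] sz [44.1 35.8] ang 89.6 z 140.4
```

```bash
echo '{"offsets":[[30,0,0,0,0],[30,0,0,0,0],[30,0,0,0,0],[30,0,0,0,0],[30,0,0,0,0],[30,0,0,0,0],[30,0,0,0,0],[30,0,0,0,0]]}' > mv.in && python3 drive.py mv.in 80; echo '{"offsets":[[30,0,0,-3,0],[30,0,0,-3,0],[30,0,0,-3,0],[30,0,0,-3,0],[30,0,0,-3,0],[30,0,0,-3,0],[30,0,0,-3,0],[30,0,0,-3,0],[30,0,0,0,0]]}' > mv.in && python3 drive.py mv.in
python3 - <<'E'
from h import *
st(); c=snap('top'); save(c,'t2.png',4,(300,150,420,290)); rect(cloud(c),'rest',(355,250,395,285),155,180)
E
```

```text
time_s: 3.15
tcp_pos: [560.1, -245.2, 109.5]
eef_rot: [0.001, 1.0, -0.007, 0.001]
wrist_force: [-1.0, -4.8, 6.0]
width: 42.5
grip_force: 84.6
time_s: 3.9
tcp_pos: [560.1, -245.2, 131.8]
eef_rot: [0.001, 1.0, -0.006, 0.001]
wrist_force: [4.6, -7.7, -7.2]
width: 42.6
grip_force: 83.4
t 3.9 tcp [ 560.1 -245.2  131.8] yaw -0.73 tilt [ 0.1  -0.13] w 42.6 g 83.4 F [ 4.6 -7.7 -7.2]
rest 407 c [ 428.6 -242.6] sz [45.3 35.5] ang 89.6 z 170.3
```

```bash
echo '{"offsets":[[30,0,0,-1.5,0],[30,0,0,-1.5,0],[30,0,0,-1.5,0],[30,0,0,-1.5,0],[30,0,0,0,0]]}' > mv.in && python3 drive.py mv.in;echo '{"offsets":[[30,0,0,-1,0],[30,0,0,0,0]]}' > mv.in && python3 drive.py mv.in;  echo '{"offsets":[[30,0,0,-1,0],[30,0,0,0,0]]}' > mv.in && python3 drive.py mv.in; echo '{"offsets":[[30,0,0,-1,0],[30,0,0,0,0],[30,0,0,0,0]]}' > mv.in && python3 drive.py mv.in
```

```text
time_s: 4.37
tcp_pos: [560.1, -245.2, 137.5]
eef_rot: [0.001, 1.0, -0.006, 0.001]
wrist_force: [4.9, -7.4, -8.4]
width: 42.6
grip_force: 83.1
time_s: 4.53
tcp_pos: [560.1, -245.2, 138.6]
eef_rot: [0.001, 1.0, -0.006, 0.001]
wrist_force: [5.8, -7.5, -7.7]
width: 43.0
grip_force: 83.3
time_s: 4.7
tcp_pos: [560.1, -245.2, 139.7]
eef_rot: [0.001, 1.0, -0.006, 0.001]
wrist_force: [5.0, -7.9, -7.7]
width: 42.8
grip_force: 83.3
time_s: 4.95
tcp_pos: [560.1, -245.2, 140.7]
eef_rot: [0.001, 1.0, -0.006, 0.001]
wrist_force: [5.1, -8.1, -8.6]
width: 42.9
grip_force: 83.3
```

```bash
echo '{"offsets":[[30,0,0,-1,0],[30,0,0,0,0],[30,0,0,0,0]]}' > mv.in && python3 drive.py mv.in;echo '{"offsets":[[30,0,0,-1,0],[30,0,0,0,0],[30,0,0,0,0]]}' > mv.in && python3 drive.py mv.in; python3 -c "
from h import *
c=snap('scene'); save(c,'s3.png',6,(180,90,265,190))
c=snap('top')
P=cloud(c);rect(P,'rest',(355,250,395,285),155,180)"
```

```text
time_s: 5.2
tcp_pos: [560.1, -245.2, 141.7]
eef_rot: [0.001, 1.0, -0.006, 0.001]
wrist_force: [4.0, -7.3, -8.2]
width: 42.8
grip_force: 83.3
time_s: 5.45
tcp_pos: [560.1, -245.2, 142.7]
eef_rot: [0.001, 1.0, -0.006, 0.001]
wrist_force: [4.5, -7.9, -7.7]
width: 42.8
grip_force: 83.3
rest 412 c [ 428.5 -242.8] sz [44.9 35.7] ang 89.2 z 170.2
```

View pics/s3.png

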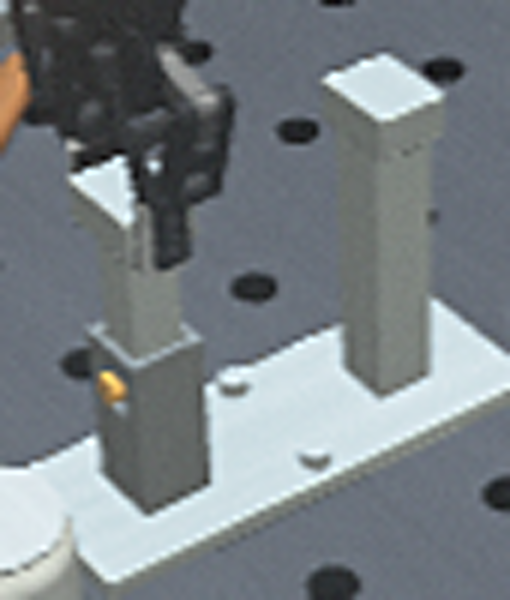

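The crop shows the brass button standing out at (113,385). I'll test it with a slight further pull and then release.

```bash
echo '{"offsets":[[30,0,0,-1,0],[30,0,0,0,0],[30,0,0,0,0]]}' > mv.in && python3 drive.py mv.in; echo '{"offsets":[[30,0,0,-1,0],[30,0,0,0,0],[30,0,0,0,0]]}' > mv.in && python3 drive.py mv.in
```

```text
time_s: 5.8
tcp_pos: [560.1, -245.2, 143.2]
eef_rot: [0.001, 1.0, -0.006, 0.001]
wrist_force: [7.0, -7.7, -10.9]
width: 42.9
grip_force: 83.8
time_s: 6.05
tcp_pos: [560.1, -245.2, 143.4]
eef_rot: [0.001, 1.0, -0.006, 0.001]
wrist_force: [8.0, -8.2, -17.1]
width: 42.8
grip_force: 84.6
```

```bash
echo '{"offsets":[[30,0,0,2,0],[30,0,0,1,0],[85,0,0,0,0],[85,0,0,0,0],[85,0,0,0,0],[85,0,0,0,0],[85,0,0,0,0]]}' > mv.in && python3 drive.py mv.in; echo '{"offsets":[[85,0,0,-20,0],[85,0,0,-25,0],[85,0,0,-30,0],[85,0,-10,-25,-0.019],[85,-2,-32,0,-0.019],[85,-2,-32,0,0],[85,-2,-32,0,0],[85,-2,-32,0,0],[85,-2,-32,0,0],[85,-3,-32,0,0],[85,-3,-32,0,0],[85,-3,-32,0,0],[85,-3,-32,0,0],[85,-3,-32,0,0],[85,-3,-32,20,0],[85,-3,-32,30,0],[85,0,-20,20,0],[85,0,0,0,0],[85,0,0,0,0]]}' > mv.in && python3 drive.py mv.in
python3 - <<'E'
from h import *
togo(530,159.2,80,1.5)
c=snap('top'); P=cloud(c); rect(P,'prop',(350,193,395,225),150,190); rect(P,'rest',(355,250,395,285),155,180)
c=snap('wrist'); save(c,'w4.png',1); P=cloud(c)
E
```

```text
time_s: 6.63
tcp_pos: [559.5, -242.9, 142.3]
eef_rot: [-0.0, 1.0, -0.006, -0.0]
wrist_force: [-0.9, -0.1, -0.5]
width: 84.8
grip_force: 0.0
time_s: 8.22
tcp_pos: [517.8, 169.0, 172.9]
eef_rot: [0.0, 1.0, 0.014, -0.001]
wrist_force: [0.5, -1.0, 0.4]
width: 85.0
grip_force: 0.0
t 8.22 tcp [517.8 169.  172.9] yaw 1.65 tilt [-0.15 -0.03] w 85.0 g 0.0 F [ 0.5 -1.   0.4]
tool d [12.1 10.1 92.8] turn 0.003
prop 391 c [ 558.  -243.5] sz [44.4 35. ] ang 89.3 z 172.1
rest 406 c [ 428.6 -243. ] sz [44.7 35.5] ang 89.7 z 170.1
```

View pics/w4.png

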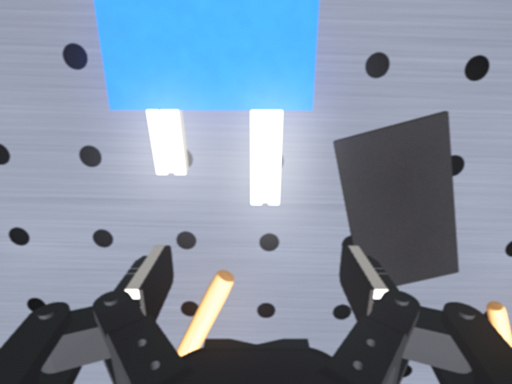

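The wrist picture shows the long bar at (266,158), end at row 206, to the right of the short bar at (167,140).

```bash
python3 - <<'E'
from h import *
c=load('wrist'); P=cloud(c); W=c['image'].min(-1)>200
rect(P,'long',(240,108,295,215),14,40,W); rect(P,'short',(140,108,195,185),14,40,W)
E
echo '{"offsets":[[85,6,5,18,0],[85,6,5,25,0],[85,0,0,25,0],[85,0,0,25,0],[85,0,0,0,0],[85,0,0,0,0]]}' > mv.in && python3 drive.py mv.in; python3 -c "
from h import *
togo(530,159.2,5,1.5)"
```

```text
long 2517 c [533.9 159.5] sz [100.   30.1] ang 1.2 z 21.2
short 1901 c [549.3 259.8] sz [65.7 30.8] ang 1.3 z 21.1
time_s: 8.82
tcp_pos: [531.4, 156.8, 81.2]
eef_rot: [0.0, 1.0, 0.012, -0.0]
wrist_force: [-0.0, 0.7, -0.1]
width: 85.0
grip_force: 0.0
t 8.82 tcp [531.4 156.8  81.2] yaw 1.36 tilt [-0.05 -0.05] w 85.0 g 0.0 F [-0.   0.7 -0.1]
tool d [-1.3 -2.5 76.2] turn -0.002
```

Run:
```python
from h import *
for n,b in(('wrist',(240,108,295,215)),('top',(180,200,210,245))):
    c=load(n); P=cloud(c); W=c['image'].min(-1)>170
    r,q=rect(P,n,b,5,45,W); print(np.percentile(q[:,2],[2,10,25,50,75,90,98]).round(1))
    y=q[:,1]-159.5
    for a in range(-16,16,4):
        m=(y>a)&(y<a+4); print(a,q[m,2].mean().round(1),end='; ')
```

```text
wrist 2704 c [533.9 159.5] sz [100.   30.1] ang 1.2 z 20.7
[12.  15.1 18.  20.7 23.9 25.7 26.9]
-16 21.6; -12 22.1; -8 21.7; -4 16.9; 0 16.5; 4 21.8; 8 22.2; 12 22.9; top 310 c [536.  158.7] sz [102.   30.1] ang 2.4 z 21.8
[10.3 15.2 17.8 21.8 24.9 26.6 28.2]
-16 18.7; -12 22.9; -8 23.2; -4 17.9; 0 16.8; 4 20.8; 8 23.8; 12 23.8;
```

Run:
```python
from h import *
c=load('wrist'); P=cloud(c); W=c['image'].min(-1)>170
r,q=rect(P,'',(240,108,295,215),5,45,W); m=np.abs(q[:,1]-159.5)>6; q=q[m]; m=np.abs(q[:,1]-159.5)<13.5; q=q[m]
print(np.polyfit(q[:,0],q[:,2],1), q[:,0].min(),q[:,0].max())
for a in range(484,586,10):
    m=(q[:,0]>a)&(q[:,0]<a+10); print(a,np.median(q[m,2]).round(1),end='; ')
```

```text
2704 c [533.9 159.5] sz [100.   30.1] ang 1.2 z 20.7
[  0.09927021 -31.17266899] 484.07850352977414 584.1319134347586
484 17.2; 494 18.4; 504 19.3; 514 20.5; 524 21.5; 534 22.4; 544 23.4; 554 24.2; 564 25.2; 574 26.3; 584 27.4;
```

The bar has tipped: its tip rests on the table, with a slope of about 5.7°. I'll grip it at x = 530, raise it slightly, draw it out at that tilt and press it flat gently on the mat.

```bash
echo '{"offsets":[[85,-1,-2.5,20,0],[85,0,0,20,0],[85,0,0,20,0],[85,0,0,13,0],[85,0,0,0,0],[85,0,0,0,0]]}' > mv.in && python3 drive.py mv.in; echo '{"offsets":[[24,0,0,0,0],[24,0,0,0,0],[24,0,0,0,0],[24,0,0,0,0],[24,0,0,0,0],[24,0,0,0,0],[24,0,0,0,0],[24,0,0,0,0],[24,0,0,0,0],[24,0,0,0,0]]}' > mv.in && python3 drive.py mv.in 28; python3 -c "
from h import *
st()"
```

```text
time_s: 9.32
tcp_pos: [531.0, 160.7, 8.9]
eef_rot: [-0.0, 1.0, 0.013, 0.0]
wrist_force: [1.0, 0.3, 1.0]
width: 84.9
grip_force: 0.0
time_s: 10.15
tcp_pos: [530.6, 160.8, 8.6]
eef_rot: [-0.0, 1.0, 0.012, 0.0]
wrist_force: [-1.1, -0.4, 5.2]
width: 29.0
grip_force: 27.1
t 10.15 tcp [530.6 160.8   8.6] yaw 1.43 tilt [0.04 0.01] w 29.0 g 27.1 F [-1.1 -0.4  5.2]
```

```bash
echo '{"offsets":[[24,0,0,-1.5,0],[24,0,0,-1.5,0],[24,-5,0,0,0],[24,-10,0,0,0],[24,-10,0,0,0],[24,-10,0,0,0],[24,0,0,0,0]]}' > mv.in && python3 drive.py mv.in; echo '{"offsets":[[24,-10,0,0,0],[24,-10,0,0,0],[24,-10,0,0,0],[24,-10,0,0,0],[24,-10,0,0,0],[24,-7,0,0,0],[24,0,0,0,0],[24,0,0,0,0]]}' > mv.in && python3 drive.py mv.in
python3 - <<'E'
from h import *
st(); c=snap('scene'); save(c,'s5.png',3,(230,190,400,350))
E
```

```text
time_s: 10.73
tcp_pos: [491.5, 159.6, 10.4]
eef_rot: [0.001, 1.0, 0.014, -0.002]
wrist_force: [-0.9, -0.6, -1.7]
width: 29.2
grip_force: 27.6
time_s: 11.4
tcp_pos: [438.1, 158.5, 11.0]
eef_rot: [-0.0, 1.0, 0.013, 0.0]
wrist_force: [0.4, -0.3, -2.4]
width: 29.4
grip_force: 27.6
t 11.4 tcp [438.1 158.5  11. ] yaw 1.5 tilt [0.02 0.  ] w 29.4 g 27.6 F [ 0.4 -0.3 -2.4]
```

View pics/s5.png

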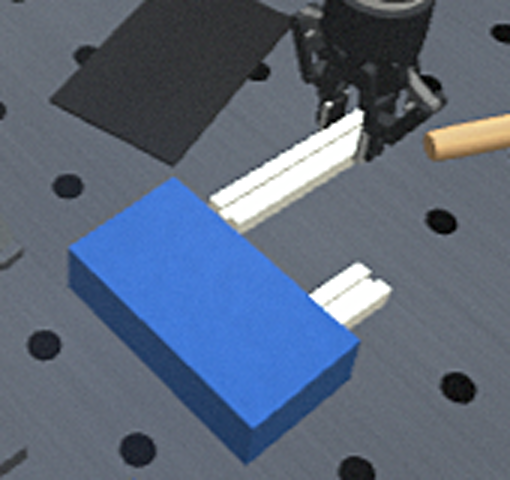

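The picture shows the bar in the grip, its back end at about (225,212) by the holder's edge. I'll check the gap numerically.

```bash
cat >> h.py <<'E'
def bar(n,box,lo=5,hi=60,thr=170):
    c=snap(n); P=cloud(c); W=c['image'].min(-1)>thr
    r,q=rect(P,n,box,lo,hi,W); print('x',q[:,0].min().round(1),q[:,0].max().round(1),'y',q[:,1].min().round(1),q[:,1].max().round(1))
    A=np.c_[q[:,:2]-q[:,:2].mean(0),np.ones(len(q))]; print('plane',np.linalg.lstsq(A,q[:,2],rcond=None)[0].round(3))
    return r,q
E
python3 - <<'E'
from h import *
bar('scene',(300,220,355,272)); bar('top',(178,190,212,280))
E
```

```text
scene 664 c [492.2 157.6] sz [ 35.4 161. ] ang 89.7 z 28.6
x 411.6 572.7 y 140.1 175.5
plane [8.0000e-02 4.0000e-03 2.8574e+01]
top 563 c [513.8 159.6] sz [116.8  30.5] ang 0.1 z 29.0
x 455.4 572.2 y 144.3 174.9
plane [9.8000e-02 2.7000e-02 2.8625e+01]
```

```bash
echo '{"offsets":[[24,0,0,-10,0],[24,0,0,-15,0],[24,0,0,-15,0],[24,-1,15,0,0],[24,-1,25,0,0],[24,-1,25,0,0],[24,-1,25,0,0],[24,-1,25,0,0],[24,0,25,0,0],[24,0,18,0,0],[24,0,0,10,0],[24,0,0,10,0],[24,0,0,5,0],[24,0,0,0,0],[24,0,0,0,0]]}' > mv.in && python3 drive.py mv.in; python3 -c "
from h import *
st(); bar('scene',(200,150,360,240),10)"
```

```text
time_s: 12.8
tcp_pos: [437.0, 1.5, 25.5]
eef_rot: [-0.0, 1.0, 0.014, -0.001]
wrist_force: [0.1, 0.1, -1.8]
width: 29.0
grip_force: 28.0
t 12.8 tcp [437.    1.5  25.5] yaw 1.6 tilt [-0.07  0.02] w 29.0 g 28.0 F [ 0.1  0.1 -1.8]
scene 1414 c [ 488.1 -134.4] sz [230.5 305.5] ang 0.3 z 14.9
x 373.3 603.7 y -287.1 18.6
plane [2.3000e-02 1.1700e-01 2.4385e+01]
```

Lower in small steps until it touches, then press it flat.

```bash
echo '{"offsets":[[24,0,0,3,0],[24,0,0,3,0],[24,0,0,3,0],[24,0,0,0,0]]}' > mv.in && python3 drive.py mv.in; echo '{"offsets":[[24,0,0,1.5,0],[24,0,0,1.5,0],[24,0,0,0,0]]}' > mv.in && python3 drive.py mv.in;  echo '{"offsets":[[24,0,0,1,0],[24,0,0,1,0],[24,0,0,0,0]]}' > mv.in && python3 drive.py mv.in
```

```text
time_s: 13.18
tcp_pos: [437.0, 0.4, 16.4]
eef_rot: [0.0, 1.0, 0.013, -0.0]
wrist_force: [1.3, -0.1, -2.5]
width: 29.3
grip_force: 28.0
time_s: 13.43
tcp_pos: [437.4, 0.3, 13.8]
eef_rot: [-0.0, 1.0, 0.013, 0.0]
wrist_force: [-0.1, 0.1, -1.7]
width: 29.2
grip_force: 28.1
time_s: 13.68
tcp_pos: [438.0, 0.5, 12.1]
eef_rot: [-0.0, 1.0, 0.013, 0.001]
wrist_force: [-0.3, 0.3, 1.5]
width: 29.5
grip_force: 28.2
```

```bash
echo '{"offsets":[[24,0,0,1,0],[24,0,0,0.5,0],[24,0,0,0,0]]}' > mv.in && python3 drive.py mv.in;  echo '{"offsets":[[24,0,0,1,0],[24,0,0,0.5,0],[24,0,0,0,0]]}' > mv.in && python3 drive.py mv.in; python3 -c "
from h import *
st(); bar('scene',(255,160,350,240),12); c=load('scene'); save(c,'s6.png',3,(220,110,390,270))"
```

```text
time_s: 13.93
tcp_pos: [438.5, 0.6, 10.7]
eef_rot: [-0.0, 1.0, 0.013, 0.001]
wrist_force: [3.1, 0.8, 2.5]
width: 29.0
grip_force: 28.3
time_s: 14.18
tcp_pos: [438.6, 0.6, 10.0]
eef_rot: [0.0, 1.0, 0.013, 0.001]
wrist_force: [-0.1, 0.9, 18.5]
width: 29.1
grip_force: 30.1
t 14.18 tcp [438.6   0.6  10. ] yaw 1.49 tilt [0.14 0.  ] w 29.1 g 30.1 F [-0.1  0.9 18.5]
scene 530 c [485.7   0.9] sz [174.7  37. ] ang 0.5 z 22.8
x 398.5 573.0 y -17.9 19.8
plane [-1.1000e-02  3.7000e-02  2.2414e+01]
```

View pics/s6.png

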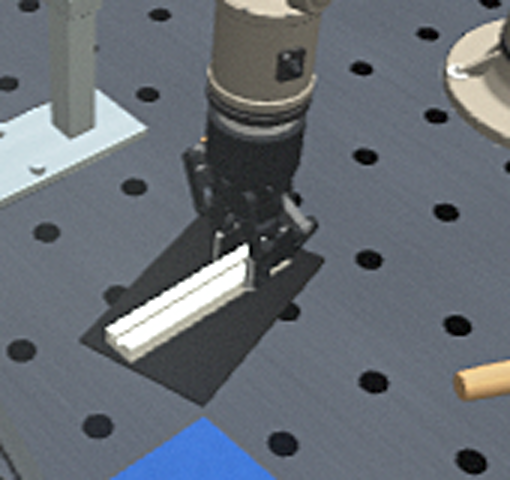

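The picture shows the bar lying flat on the mat, its far end at (120,345); the measured top is 22 mm and level. I'll release it and move to its middle.

```bash
echo '{"offsets":[[24,0,0,-0.8,0],[85,0,0,0,0],[85,0,0,0,0],[85,0,0,0,0],[85,0,0,0,0],[85,0,0,0,0],[85,0,0,-20,0],[85,0,0,-30,0],[85,0,0,-30,0],[85,-20,0,-30,0],[85,-30,0,-20,0],[85,0,0,0,0],[85,0,0,0,0]]}' > mv.in && python3 drive.py mv.in
python3 - <<'E'
from h import *
st()
c=snap('wrist'); P=cloud(c); W=c['image'].min(-1)>150
m=(P[...,0]>370)&(P[...,0]<600)&(abs(P[...,1])<45)&W
r,q=rect(P,'wrist',(0,0,512,384),15,35,m); print(q.min(0),q.max(0))
c=snap('top'); P=cloud(c); W=c['image'].min(-1)>150
m=(P[...,0]>370)&(P[...,0]<600)&(abs(P[...,1])<45)&W
r,q=rect(P,'top',(0,0,512,384),12,35,m); print(q.min(0),q.max(0))
E
```

```text
time_s: 15.32
tcp_pos: [386.8, -1.3, 140.5]
eef_rot: [0.0, 1.0, 0.013, 0.001]
wrist_force: [0.4, -0.0, -0.1]
width: 84.8
grip_force: 0.0
t 15.32 tcp [386.8  -1.3 140.5] yaw 1.46 tilt [ 0.13 -0.04] w 84.8 g 0.0 F [ 0.4 -0.  -0.1]
wrist 6346 c [465.1   2.1] sz [146.3  30.1] ang 1.5 z 22.6
[391.68355905 -14.71266914  15.02085769] [538.18657672  18.50622953  25.46465891]
top 867 c [481.6   2.5] sz [179.   30.2] ang 1.5 z 21.8
[391.8635596  -13.57780467  12.08962728] [570.86578514  19.70792832  27.61563777]
```

```bash
python3 -c "
from h import *
togo(481.5,2.1,10,1.5)"; echo '{"offsets":[[85,30,-1,0,0],[85,30,-2,10,0],[85,34.6,-2,20,0],[85,0,0,30,0],[85,0,0,30,0],[85,0,0,0,0],[85,0,0,0,0]]}' > mv.in && python3 drive.py mv.in; python3 -c "
from h import *
togo(481.5,2.1,10,1.5)"
```

```text
t 15.42 tcp [387.6  -1.  139.4] yaw 1.47 tilt [ 0.02 -0.  ] w 85.1 g 0.0 F [-0.6 -0.3 -0.1]
tool d [ 93.9  -0.7 129.5] turn -0.0
time_s: 16.0
tcp_pos: [480.1, 6.6, 47.5]
eef_rot: [0.0, 1.0, 0.013, -0.003]
wrist_force: [1.1, -0.0, 0.6]
width: 85.0
grip_force: 0.0
t 16.0 tcp [480.1   6.6  47.5] yaw 1.51 tilt [-0.34 -0.01] w 85.0 g 0.0 F [ 1.1 -0.   0.6]
tool d [ 1.5  4.5 37.5] turn 0.0
```

```bash
echo '{"offsets":[[85,1,4.5,7,0],[85,0,0,15,0],[85,0,0,15.5,0],[85,0,0,0,0],[85,0,0,0,0]]}' > mv.in && python3 drive.py mv.in; python3 -c "
from h import *
togo(481.5,2.1,10,1.5)"; echo '{"offsets":[[24,0,0,0,0],[24,0,0,0,0],[24,0,0,0,0],[24,0,0,0,0],[24,0,0,0,0],[24,0,0,0,0],[24,0,0,0,0],[24,0,0,0,0],[24,0,0,0,0],[24,0,0,0,0]]}' > mv.in && python3 drive.py mv.in 30;  echo '{"offsets":[[24,0,0,-3,0],[24,0,0,-10,0],[24,0,0,-25,0],[24,0,0,-35,0],[24,0,0,-35,0],[24,0,0,-35,0],[24,0,0,-35,0],[24,0,0,-20,0],[24,0,0,0,0],[24,0,0,0,0]]}' > mv.in && python3 drive.py mv.in; python3 -c "
from h import *
togo(493.3,-243.3,230,-0.5)
c=snap('scene');save(c,'s7.png',2,(150,60,400,260))"
```

```text
time_s: 16.42
tcp_pos: [483.3, 1.7, 12.9]
eef_rot: [0.0, 1.0, 0.013, 0.0]
wrist_force: [-0.7, 0.4, -0.2]
width: 84.6
grip_force: 0.0
t 16.42 tcp [483.3   1.7  12.9] yaw 1.46 tilt [ 0.04 -0.01] w 84.6 g 0.0 F [-0.7  0.4 -0.2]
tool d [-1.8 -0.4  2.9] turn -0.001
time_s: 17.25
tcp_pos: [483.3, 1.9, 12.9]
eef_rot: [0.0, 1.0, 0.013, 0.0]
wrist_force: [-1.3, 0.7, 6.3]
width: 29.0
grip_force: 29.5
time_s: 18.08
tcp_pos: [483.2, 2.0, 211.5]
eef_rot: [0.0, 1.0, 0.013, 0.001]
wrist_force: [-0.3, -0.3, -2.1]
width: 28.8
grip_force: 30.4
t 18.08 tcp [483.2   2.  211.5] yaw 1.47 tilt [ 0.16 -0.  ] w 28.8 g 30.4 F [-0.3 -0.3 -2.1]
tool d [  3.8 245.5 -18.4] turn 0.034
```

View pics/s7.png

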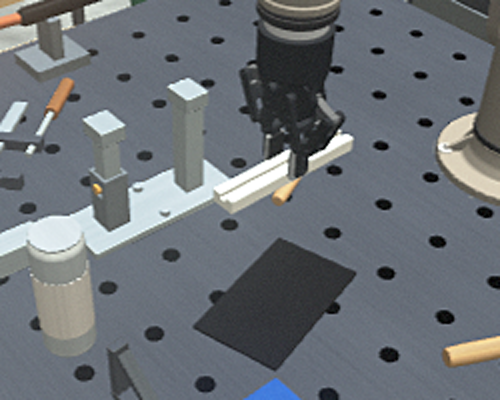

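The picture shows the bar held level by its middle above the mat, and the prop with the brass button out at (97,188).

```bash
echo '{"offsets":[[24,0,10,-10,0.017],[24,0,20,-10,0.017],[24,0.5,30,0,0],[24,0.5,30,0,0],[24,0.5,30,0,0],[24,0.5,30,0,0],[24,0.5,30,0,0],[24,0.5,30,0,0],[24,0.5,20,0,0],[24,0,10,0,0],[24,0,5,0,0],[24,0,0,0,0],[24,0,0,0,0]]}' > mv.in && python3 drive.py mv.in
python3 - <<'E'
from h import *
togo(495,-244,185,-0.5)
for n in('top','scene'):
    c=snap(n); P=cloud(c); W=c['image'].min(-1)>150
    m=(P[...,0]>390)&(P[...,0]<605)&(abs(P[...,1]+244)<35)&W
    r,q=rect(P,n,(0,0,512,384),205,255,m); print(q.min(0),q.max(0))
    m=np.abs(q[:,1]-r[0][1])>6; print(np.polyfit(q[m,0]-495,q[m,2],1))
E
```

```text
time_s: 19.22
tcp_pos: [485.0, -241.6, 229.7]
eef_rot: [-0.001, 1.0, -0.003, -0.0]
wrist_force: [0.4, 0.2, -2.0]
width: 29.3
grip_force: 30.4
t 19.22 tcp [ 485.  -241.6  229.7] yaw -0.4 tilt [-0.06  0.07] w 29.3 g 30.4 F [ 0.4  0.2 -2. ]
tool d [10.1  2.4 44.7] turn 0.002
top 1411 c [ 484.  -240.5] sz [ 32.1 180. ] ang 90.0 z 238.4
[ 394.00745428 -256.59238877  222.75256449] [ 574.03571187 -224.43584595  243.84580089]
[-2.76563746e-03  2.37495718e+02]
scene 671 c [ 484.3 -235.1] sz [ 43.6 179.8] ang 89.7 z 238.7
[ 394.28147763 -257.39446573  222.59920067] [ 574.17369445 -213.29868956  252.55239646]
[8.11779889e-04 2.35724701e+02]
```

```bash
echo '{"offsets":[[24,5,1.3,5,0],[24,4.3,1.2,10,0.002],[24,0,0,12,0],[24,0,0,10,0],[24,0,0,6,0],[24,0,0,0,0],[24,0,0,0,0]]}' > mv.in && python3 drive.py mv.in; python3 -c "
from h import *
togo(494.3,-244.2,179,-0.5)"
```

```text
time_s: 19.9
tcp_pos: [494.2, -245.4, 186.7]
eef_rot: [-0.0, 1.0, -0.005, -0.0]
wrist_force: [-0.5, -0.3, -0.9]
width: 29.2
grip_force: 30.4
t 19.9 tcp [ 494.2 -245.4  186.7] yaw -0.57 tilt [-0.05  0.02] w 29.2 g 30.4 F [-0.5 -0.3 -0.9]
tool d [ 0.1 -1.2  7.7] turn -0.001
```

```bash
echo '{"offsets":[[24,0,-1,2,0],[24,0,0,2,0],[24,0,0,0,0],[24,0,0,1,0],[24,0,0,0,0]]}' > mv.in && python3 drive.py mv.in; echo '{"offsets":[[24,0,0,1,0],[24,0,0,1,0],[24,0,0,0,0]]}' > mv.in && python3 drive.py mv.in; echo '{"offsets":[[24,0,0,0.7,0],[24,0,0,0,0]]}' > mv.in && python3 drive.py mv.in; echo '{"offsets":[[24,0,0,0.7,0],[24,0,0,0,0]]}' > mv.in && python3 drive.py mv.in
```

```text
time_s: 20.32
tcp_pos: [494.4, -244.6, 182.2]
eef_rot: [0.0, 1.0, -0.005, 0.0]
wrist_force: [-0.7, -0.1, -1.7]
width: 28.8
grip_force: 30.4
time_s: 20.57
tcp_pos: [494.2, -244.6, 180.0]
eef_rot: [-0.0, 1.0, -0.005, -0.0]
wrist_force: [-0.1, 0.0, -1.8]
width: 28.8
grip_force: 30.4
time_s: 20.73
tcp_pos: [494.3, -244.6, 179.4]
eef_rot: [-0.0, 1.0, -0.005, -0.0]
wrist_force: [0.9, 0.0, -2.0]
width: 28.7
grip_force: 30.4
time_s: 20.9
tcp_pos: [494.4, -244.6, 178.8]
eef_rot: [0.0, 1.0, -0.005, 0.0]
wrist_force: [-0.4, 0.0, -1.2]
width: 29.0
grip_force: 30.5
```

```bash
echo '{"offsets":[[24,0,0,0.7,0],[24,0,0,0,0]]}' > mv.in && python3 drive.py mv.in; echo '{"offsets":[[24,0,0,0.7,0],[24,0,0,0,0]]}' > mv.in && python3 drive.py mv.in; echo '{"offsets":[[24,0,0,0.7,0],[24,0,0,0,0]]}' > mv.in && python3 drive.py mv.in
```

```text
time_s: 21.07
tcp_pos: [494.4, -244.6, 178.2]
eef_rot: [0.0, 1.0, -0.005, 0.0]
wrist_force: [-0.8, -0.7, 0.1]
width: 29.0
grip_force: 30.7
time_s: 21.23
tcp_pos: [494.4, -244.7, 177.5]
eef_rot: [0.0, 1.0, -0.005, 0.0]
wrist_force: [-1.1, 0.4, 0.1]
width: 28.8
grip_force: 30.7
time_s: 21.4
tcp_pos: [494.5, -244.6, 176.8]
eef_rot: [0.0, 1.0, -0.005, 0.0]
wrist_force: [-0.2, 1.3, 1.4]
width: 29.2
grip_force: 30.8
```

```bash
echo '{"offsets":[[24,0,0,0.5,0],[24,0,0,0,0],[24,0,0,0,0]]}' > mv.in && python3 drive.py mv.in; python3 -c "
from h import *
for n in('top','scene'):
    c=snap(n); P=cloud(c); W=c['image'].min(-1)>150
    m=(P[...,0]>395)&(P[...,0]<605)&(abs(P[...,1]+244)<16)&W
    r,q=rect(P,n,(0,0,512,384),178,200,m); print(q.min(0),q.max(0))
    m=np.abs(q[:,1]-r[0][1])>6; print(np.polyfit(q[m,0]-495,q[m,2],1))
"
```

```text
time_s: 21.65
tcp_pos: [494.5, -244.7, 176.6]
eef_rot: [0.0, 1.0, -0.005, 0.0]
wrist_force: [-1.2, 0.7, 4.9]
width: 28.8
grip_force: 31.2
top 1082 c [ 493.5 -243.6] sz [ 31.6 178.1] ang 89.8 z 185.5
[ 404.46417345 -259.65804572  178.01755302] [ 582.61930416 -228.00090612  190.48742076]
[-5.35035160e-03  1.85703935e+02]
scene 481 c [ 493.  -243.9] sz [181.7  31.9] ang 0.1 z 186.0
[ 402.1699584  -259.99505789  178.1080284 ] [ 583.88210744 -228.0401412   192.5974071 ]
[-3.03589552e-03  1.85217153e+02]
```

Both ends are seated and the bar is level and centred. I'll release and retreat.

```bash
echo '{"offsets":[[24,0,0,-0.3,0],[40,0,0,0,0],[60,0,0,0,0],[85,0,0,0,0],[85,0,0,0,0],[85,0,0,0,0],[85,0,0,-5,0],[85,0,0,-20,0],[85,0,0,-30,0],[85,0,0,-30,0],[85,-30,0,-20,0],[85,-35,0,0,0],[85,-35,0,0,0],[85,0,0,0,0],[85,0,0,0,0]]}' > mv.in && python3 drive.py mv.in; python3 -c "
from h import *
st()
for n in('top','scene'):
    c=snap(n); P=cloud(c); W=c['image'].min(-1)>150
    m=(P[...,0]>395)&(P[...,0]<605)&(abs(P[...,1]+244)<18)&W
    r,q=rect(P,n,(0,0,512,384),178,200,m); print(q.min(0),q.max(0))
    m=np.abs(q[:,1]-r[0][1])>6; print(np.polyfit(q[m,0]-495,q[m,2],1))
save(load('scene'),'s8.png',2,(140,60,400,260))
P=cloud(load('top'))
rect(P,'can',(280,115,330,170),155,185)
rect(P,'square',(215,135,260,165),20,100)
rect(P,'short',(140,195,170,240),15,35,load('top')['image'].min(-1)>170)
"
```

```text
time_s: 23.0
tcp_pos: [392.9, -244.0, 282.2]
eef_rot: [0.0, 1.0, -0.006, 0.0]
wrist_force: [0.3, 0.2, 0.1]
width: 84.8
grip_force: 0.0
t 23.0 tcp [ 392.9 -244.   282.2] yaw -0.71 tilt [ 0.04 -0.04] w 84.8 g 0.0 F [0.3 0.2 0.1]
top 1361 c [ 493.4 -243.5] sz [ 31.7 178. ] ang 89.6 z 185.5
[ 404.39877081 -259.74265588  178.00690055] [ 582.38207032 -227.08242266  189.88605203]
[-3.44306156e-03  1.85669405e+02]
scene 626 c [ 493.1 -244. ] sz [ 34.7 181.8] ang 89.5 z 186.0
[ 402.11624177 -261.06510045  178.08690531] [ 584.03119467 -226.19473754  191.46157787]
[-6.67473730e-03  1.85165768e+02]
can 660 c [ 712.3 -105. ] sz [62.4 59.4] ang 86.7 z 170.4
square 271 c [711.2  37.9] sz [21.2 77.3] ang 2.9 z 59.9
short 310 c [550.2 260.1] sz [67.8 31.2] ang 1.5 z 20.7
```

View pics/s8.png

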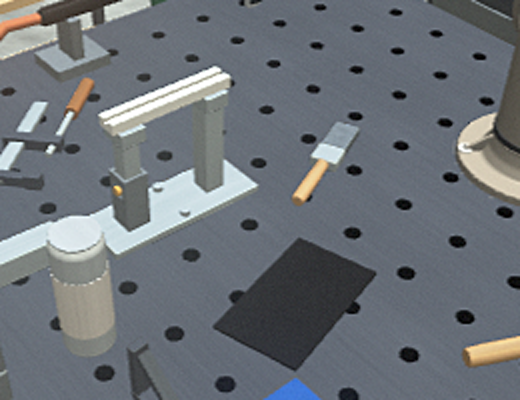

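The picture shows the bar lying level across the prop (127,130) and the rest (210,85), groove up. The button is out at (118,190), and nothing else has moved.

```bash
python3 -c "
from cell import robot, camrig, job, read_state
print(job.job_done())"
```

```text
the job is handed in; nothing more can be done
None
```

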